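Move the tool rest one hole nearer the bowl blank

TASK

Bring the tool rest one hole nearer the wooden bowl blank: lift the hinged chip hood on the rest's saddle right open until it leans back on its stop, then pull up the lock plunger under it, slide the saddle along the rail to the next hole on the blank's side and let the pin go fully home. Finish holding: keep your grip on the plunger knob with the pin engaged, the hood still open, and do not let go. Leave the tin, the small bowl and the finial where they are.

Things in the scene. Friction and masses are not known exactly. Their poses are not given: they have to be found in the camera images.
- rail: the fixed steel index rail lying on the bench, 400 mm long, 50 mm wide, top 45 mm above the bench. Origin on the bench under the middle of the rail; its y axis runs along the rail, its x axis points across it to the hood's hinge side, z up. Along the middle of its top is a row of seven 12.5 mm square holes, 50 mm apart (centre to centre), the middle one at the origin.
- saddle (a joint): travel of the cream saddle along the rail in m, positive towards the rail's +y; 0 at the middle hole, where it starts with the pin in; the next holes are at +0.050 and -0.050, travel ends at +-0.1. It drags with about 3 N and nothing pushes it back. It carries the plunger, hood and tool rests with it.
- saddle_top (a point): middle of the saddle's flat top, a 120 x 120 mm plate 62 mm above the bench, right under the plunger knob. 125 mm to each side of it along the rail stands a tool rest: a 150 mm bar across the rail, top 142 mm above the bench.
- plunger (a joint): lift of the lock plunger in m: 0 = pin fully home in a hole; from 0.010 up the pin is clear of the rail; 0.022 = fully pulled. A spring pushes it down, about 4 N at the bottom and 7 N at the top. With the pin home the saddle has about 1 mm of play. Let down over a hole the round-tipped 10 mm pin drops in; elsewhere it rides on the rail at 0.010.
- knob_center (a point): centre of the black plunger knob, an upright cylinder 24 mm across and 30 mm high in the middle of the saddle; with the pin home its centre is 103 mm above the bench (41 mm above the saddle's flat top). Under the knob is only a thinner stem and collar (18 mm). The closed hood covers it.
- hood (a joint): opening of the grey sheet-metal chip hood in rad: 0 = shut, 2.1 = leaning back on its stop. It falls shut by its weight below about 1.05 and falls open to its stop, slowly, beyond that. It starts shut.
- hood_handle (a point): middle of the hood's handle, a steel bar 10 mm thick and 80 mm long, parallel to the rail, held 40 mm out from the hood's front wall by an arm at each end. Shut, it is 145 mm from the hinge in the rail's -x direction and 101 mm above the bare bench. The hood is 105 mm deep, 112 mm wide (along the rail) and 63 mm high, open below; shut, its top is 130 mm above the bench.
- hood_hinge (a point): middle of the hood's hinge axis, which is parallel to the rail: 60 mm from the knob's axis on the rail's +x side and 66 mm above the bench.
- blank_center (a point): centre of the pale wooden bowl blank (108 mm across at the top, 63 mm high, top 145 mm above the bench) on a fixed turntable 290 mm from the rail's middle, beyond one end of the rail or the other.
- tin: bystander: plain metal tin 90 mm across, 75 mm high, beyond the rail's other end. Origin at the centre of its underside.
- bowl: bystander: small dark wooden bowl, 110 mm across, 50 mm high, on the far side of the rail near its -y end. Origin at the centre of its underside.
- finial: bystander: small turned dark-wood finial standing on its 50 mm foot, 70 mm high, on the far side of the rail near its +y end. Origin at the centre of its underside.
Things that resemble listed ones, but are neither listed nor needed, are in the scene too. There is more than one size of the part that bears blank_center; the job needs the largest.

How it is judged (in metres and radians):
On the way, in this order (a step that is already met when the one before it is completed fails the run):
1. the hood leans open on its stop, the pin still in its first hole (value of joint hood above 2 rad and value of joint saddle between -0.01 and 0.01 m), for 0.2 s.
2. the plunger is pulled so that its pin is clear of the rail (value of joint plunger above 0.0085 m and contact force between the fingers and plunger above 1 N and value of joint hood above 2 rad), for 0.1 s.
At the end, for the whole second after the job is handed in: The saddle stands at the next hole on the blank's side (within 4 mm), the pin fully home (plunger within 3 mm of its bottom), the hood open on its stop (over 2.0 rad), and the fingers still grip the knob (over 1.5 N, the grasp point within 32 mm of the knob's centre) (((y of blank_center in the frame of rail above 0.1 m and value of joint saddle between 0.046 and 0.054 m) or (y of blank_center in the frame of rail below -0.1 m and value of joint saddle between -0.054 and -0.046 m)) and value of joint plunger below 0.003 m and value of joint hood above 2 rad and contact force between the fingers and plunger above 1.5 N and distance between the grasp point and knob_center below 0.032 m); the arm keeps its last pose, push and grip.
It fails at once if the tin, bowl or finial is shoved (over 40 mm) (distance of any of tin, bowl, finial from where it was at the start of the episode above 0.04 m).
It also fails if it takes over 51 s, if anything falls off the work surface, if the arm or the gripper's body presses on something with over 40 N, if the wrist force passes 120 N, or if a joint passes its speed limit or range.

ROBOT

A 6-joint arm with a two-finger parallel gripper is mounted at the origin on the work surface. World frame = base frame: x ahead of the robot, y to its left, z up, the work surface at z = 0. Lengths are in mm, angles in degrees, forces in N, time in s.
With the tool pointing down it reaches from about 350 to 850 mm from the base axis. Payload 8.1 kg.
Tool frame: the origin (TCP) lies midway between the tips of the shut fingers; the grasp point (between the pads) lies 19 mm behind it (r.grip_depth is the distance from the TCP to the grasp point, in mm); z points along the fingers, y is the direction in which the jaws open and shut (so a half turn about z gives the same grasp; the last joint's range is limited). The gripper opens to 85 mm and grips with 20 to 120 N. Pads are 22 mm wide; open, the fingers measure 114 mm over their backs; the gripper's body (76 mm by 85 mm) begins 54 mm behind the grasp point. The pads swing forward as they close: fully open they stand 13 mm farther back than shut.
Start: joints at [69.706, 7.471, 85.268, -0, 87.261, -4.893], TCP at [159.323, 578.465, 231.292] pointing down, gripper open.
Joint ranges: [-169.43, 169.43], [-51.17, 129.36], [1.28, 143.12], [-76.62, 256.62], [0, 156.53], [-152.29, 152.29]. Speed limits (degrees/s): [136.94, 136.94, 159.86, 180, 180, 180].

INTERFACE

Orientations are given as [roll, pitch, yaw] about the fixed x, y, z axes, in that order (R = Rz(yaw) Ry(pitch) Rx(roll)).
In Python, from bench import r, imaging gives the robot as it stands.
- The arm moves only by the shell command python3 -m creep 'ROWS' [FORCE]. ROWS is text: rows parted by semicolons, each of 7 numbers parted by spaces: the shift along the tool's x, y, z in cm, then the turn, a rotation vector about the tool's x, y, z in degrees, then the finger opening in cm, from 0 to 8.54. In form: dx dy dz ax ay az gripper; .... A call has 1 to 20 rows; each row is the pose to reach, as a shift and turn from the pose measured when the call began, along the tool's axes at that moment; what a row does not reach only later rows make up. A row lasts 1/10 s, in which the tool goes at most 50 mm and 8.59 degrees, less where a joint would pass 70% of its speed; a pose out of reach is approached as far as the arm can. A call with a gripper value outside its range is refused whole. The fingers move at their own pace and stop on an object; FORCE is the grip in N (left out, the last holds). Time passes only in rows, so rows that repeat a pose let the fingers close. It gives the time, the measured TCP pose, the force and the opening at its end, in the units of the state.
- r.sense(): the state, without advancing time (a new reading comes with each control period).
- imaging.snapshot(name): name is "side" or "top" or "wrist"; returns the picture (384x512x3 uint8, red, green, blue); there is no depth.
- imaging.camera_info(name): a dict with "camera_matrix" (3x3 intrinsics, pixels), "R" (3x3) and "t" (3): a world point X has camera coordinates R X + t. Camera axes: x right, y down, z forward; pixel columns grow to the right and rows downward; lengths in mm; the calibration is good to about 2 mm. A picture is of the moment at which its call begins: read the wrist's pose just before it. camera_info takes no time and is no camera call; for the wrist camera it gives the pose at the moment of the call.
- r.hand_in(): hands the job in, once; it reports no verdict.
The state is a dict: "time": time; "joint_pos": joint angles; "qd": joint speeds; "joint_efforts": joint torques, N m; "tool_pos": TCP position; "tcp_rot": TCP orientation; "ft_force": force on the tool from outside, world axes, zero at the start; "wrist_torque": the same for the moment, N m; "finger_gap": finger opening in mm.
Only numpy, scipy, OpenCV 4.12 (cv2) and the standard library are available. Lean on these libraries where they do the work, as an engineer would, in place of code of your own. Each camera call takes 0.05 s, during which the arm holds its last target.

## Working session

There is one attempt and no reset: what is moved stays moved. The work goes in short steps, Python scripts to look and compute and a shell command to move; the robot and the scene stay as the last step left them, time stands still between calls to the robot, and variables do not carry over. Pictures are saved under pics/ and viewed, and the job is handed in when it is done.

```bash
ls; mkdir -p pics
python3 - <<'E'
from bench import r, imaging
import cv2
s=r.sense();print(s)
for n in ("side","top","wrist"):
    im=imaging.snapshot(n);cv2.imwrite(f"pics/{n}0.png",im[:,:,::-1]);c=imaging.camera_info(n);print(n,c)
E
```

```text
pics
{'time': 0.0, 'joint_pos': array([ 6.97063744e+01,  7.51636448e+00,  8.53294318e+01, -1.11890545e-03,
        8.72635892e+01, -4.89391561e+00]), 'qd': array([ 0.01667157,  0.1096589 , -0.05595977, -0.01900501,  0.03035374,
        0.06479678]), 'joint_efforts': array([-1.89771417e-03, -5.69410908e+01, -5.00545442e+01, -2.70640221e-04,
        1.50946289e-02, -1.72465332e-05]), 'tool_pos': array([159.12787122, 577.92734255, 230.22989865]), 'tcp_rot': array([-1.79890918e+02, -8.21834311e-03,  1.64600337e+02]), 'ft_force': array([-1.17420275,  0.27058555,  0.38176655]), 'wrist_torque': array([ 0.0518093 , -0.04235243,  0.01730714]), 'finger_gap': 85.21185397371679}
side {'camera_matrix': array([[493.30277971,   0.        , 256.61133542],
       [  0.        , 493.30277971, 185.47503297],
       [  0.        ,   0.        ,   1.        ]]), 'R': array([[ 0.68549156, -0.72802602,  0.00891278],
       [-0.4932119 , -0.47333158, -0.72986248],
       [ 0.53557757,  0.49591868, -0.6835359 ]]), 't': array([-339.99193959,  376.00214553, 1195.10559846])}
top {'camera_matrix': array([[370.4888064 ,   0.        , 255.99482459],
       [  0.        , 370.4888064 , 192.98874186],
       [  0.        ,   0.        ,   1.        ]]), 'R': array([[-0.00551521, -0.99996877, -0.0056602 ],
       [-0.99394959,  0.00610277, -0.10966752],
       [ 0.10969864,  0.00502111, -0.99395221]]), 't': array([  80.85554328,  602.49968568, 1009.62356752])}
wrist {'camera_matrix': array([[332.73225142,   0.        , 250.29483031],
       [  0.        , 332.73225142, 196.7975324 ],
       [  0.        ,   0.        ,   1.        ]]), 'R': array([[ 0.26461848,  0.96435209, -0.00145166],
       [ 0.92235246, -0.25265379,  0.29228754],
       [ 0.28150134, -0.07868362, -0.95632938]]), 't': array([-598.31866514,  -38.36867369,  379.83173796])}
```

View pics/side0.png

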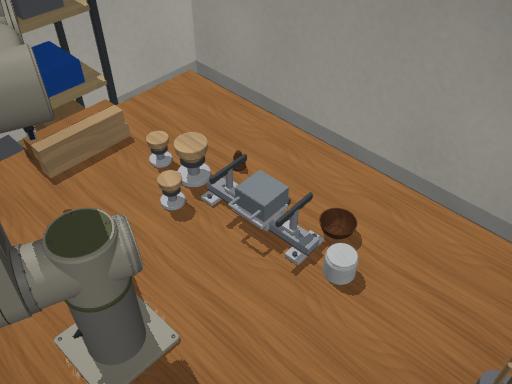

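View pics/top0.png

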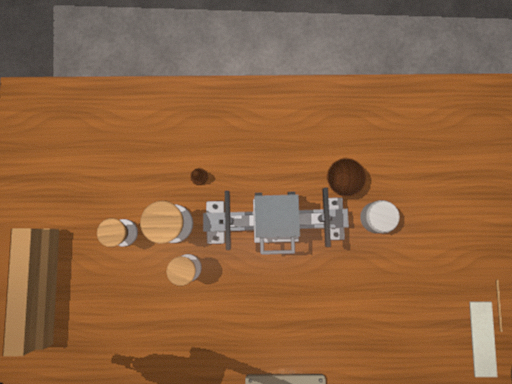

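View pics/wrist0.png

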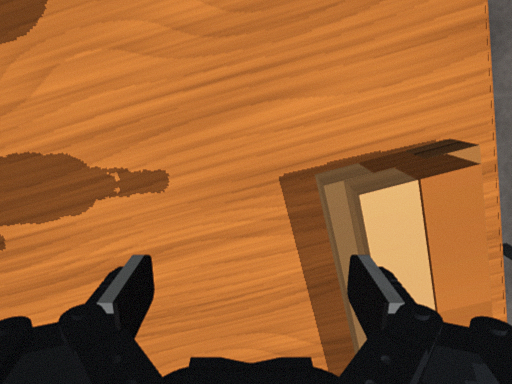

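The three blank-like parts in the top view are at (164,222), (113,233) and (182,270). The one at (164,222) is the largest and lies in line with the rail at its left (+y) end, so it fits. I'll confirm that with a crop and measure the fixture.

```bash
cat > h.py <<'E'
from bench import r, imaging
import numpy as np, cv2
def bp(n,u,v,z,c=None):
    c=c or imaging.camera_info(n);K,R,t=c["camera_matrix"],np.array(c["R"]),np.array(c["t"])
    d=R.T@np.linalg.solve(K,[u,v,1.]);o=-R.T@t
    return o+d*(z-o[2])/d[2]
def pj(n,X,c=None):
    c=c or imaging.camera_info(n);p=c["camera_matrix"]@(np.array(c["R"])@np.array(X,float)+c["t"]);return p[:2]/p[2]
def snap(n,f,box=None,s=1,pts=()):
    c=imaging.camera_info(n);im=imaging.snapshot(n)[:,:,::-1].copy()
    x0,y0,x1,y1=box or (0,0,512,384)
    im=cv2.resize(im[y0:y1,x0:x1],None,fx=s,fy=s,interpolation=cv2.INTER_CUBIC)
    for X in pts:
        p=(pj(n,X,c)-[x0,y0])*s
        cv2.circle(im,tuple(int(a) for a in p),3,(0,0,255),1)
    cv2.imwrite("pics/"+f,im);return c
E
python3 - <<'E'
import cv2
im=cv2.imread("pics/top0.png")
cv2.imwrite("pics/topcrop.png",cv2.resize(im[160:290,90:350],None,fx=3,fy=3,interpolation=2))
cv2.imwrite("pics/sidecrop.png",cv2.resize(cv2.imread("pics/side0.png")[120:290,140:370],None,fx=3.4,fy=3.4,interpolation=2))
from h import *
for p in [(164,222),(113,233),(182,270)]: print(bp("top",*p,145))
E
```

```text
[519.25653014 306.61634286 145.        ]
[492.67971382 433.08107376 145.        ]
[401.28332296 259.74168355 145.        ]
```

View pics/topcrop.png

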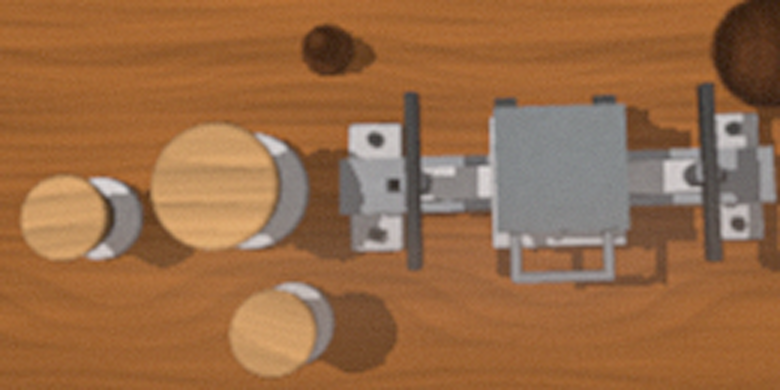

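View pics/sidecrop.png

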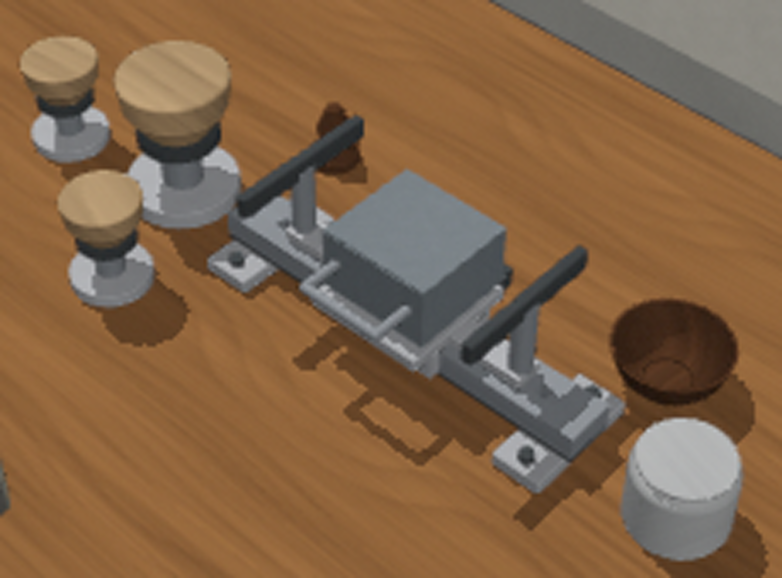

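The crop confirms it: the part at crop (215,187) is the largest (125 px across against about 87 px) and lies on the rail's line at its +y end. The tin and bowl are at the other end, so the saddle goes to +0.050, provided +y is left in the picture. The rail's x axis points to the hinge (up in the picture, world +x), which puts its y axis to the left. Next I'll fit the fixture's pose.

Run:
```python
from h import *
from scipy.optimize import least_squares
# (camera,u,v, rail x,y,z)
O=[]
def T(u,v,X): O.append(("top",90+u/3,160+v/3,X))
def S(u,v,X): O.append(("side",140+u/3.4,120+v/3.4,X))
T(411,95,(75,125,142));T(415,267,(-75,125,142));T(706,86,(75,-125,142));T(714,259,(-75,-125,142))
T(512,279,(-85,40,101));T(613,276,(-85,-40,101))
T(495,107,(60,56,130));T(627,105,(60,-56,130));T(630,232,(-45,-56,130));T(497,235,(-45,56,130))
S(360,122,(75,125,142));S(243,205,(-75,125,142));S(583,253,(75,-125,142));S(467,352,(-75,-125,142))
S(408,172,(60,56,130));S(505,238,(60,-56,130));S(422,292,(-45,-56,130));S(326,232,(-45,56,130))
C={n:imaging.camera_info(n) for n in("top","side")}
def w(p,X):
    c,s=np.cos(p[2]),np.sin(p[2]);return [p[0]+c*X[0]-s*X[1],p[1]+s*X[0]+c*X[1],X[2]]
def f(p): return np.concatenate([pj(n,w(p,X),C[n])-[u,v] for n,u,v,X in O])
for sel in (None,):
    s=least_squares(f,[520,20,0],loss="soft_l1",x_scale=[1,1,.01]);p=s.x
    print(p[:2],np.degrees(p[2]));print(f(p).reshape(-1,2).round(1))
for nm,X in dict(knob=(0,0,103),handle=(-85,0,101),hinge=(60,0,66),end=(0,200,45),blank=(0,290,145)).items(): print(nm,np.round(w(p,X),1))
np.save("p.npy",p)
```

```text
[526.48679848  21.32945981] 0.9216782812593413
[[ 1.  -1.9]
 [ 0.4  0.9]
 [ 1.7 -1. ]
 [ 1.6  1.4]
 [ 2.3 -0.6]
 [-0.5 -0.3]
 [ 0.4 -0.1]
 [ 0.4 -0.4]
 [ 0.8 -1.2]
 [ 0.7 -1.3]
 [-0.9 -1.2]
 [-2.5 -1.1]
 [-1.  -0.6]
 [-2.2 -0.4]
 [-1.5 -0.2]
 [-0.9 -1.9]
 [-1.1  1.5]
 [-2.2 -0. ]]
knob [526.5  21.3 103. ]
handle [441.5  20.  101. ]
hinge [586.5  22.3  66. ]
end [523.3 221.3  45. ]
blank [521.8 311.3 145. ]
```

```bash
cat >> h.py <<'E'
from scipy.spatial.transform import Rotation as Ro
def cur():
    s=r.sense();return np.array(s["tool_pos"]),Ro.from_euler("xyz",s["tcp_rot"],degrees=True),s
def delta(p1,R1,n=1):
    p0,R0,_=cur();d=R0.inv().apply(np.array(p1)-p0)/10;v=(R0.inv()*R1).as_rotvec(degrees=True)
    print("shift cm",d.round(2),"rot",v.round(1),"rows>=",max(np.linalg.norm(d)/5,np.linalg.norm(v)/8.59))
    return d,v
def Rt(alpha,yawrail):  # tool z alpha deg below horizontal along rail x, tool x = rail y
    a=np.radians(alpha);c,s=np.cos(yawrail),np.sin(yawrail)
    ex=np.array([c,s,0]);ey=np.array([-s,c,0]);ez=np.array([0,0,1.])
    z=np.cos(a)*ex-np.sin(a)*ez;y=np.sin(a)*ex+np.cos(a)*ez
    return Ro.from_matrix(np.stack([ey,y,z],1))
def st():
    s=r.sense();print({k:np.round(s[k],1) for k in("time","joint_pos","tool_pos","tcp_rot","ft_force","wrist_torque","finger_gap")})
E
python3 - <<'E'
from h import *
c=imaging.camera_info("wrist");p0,R0,_=cur()
C=-np.array(c["R"]).T@c["t"];print("cam in tool",R0.inv().apply(C-p0),"axis",R0.inv().apply(np.array(c["R"])[2]))
p=np.load("p.npy")
delta([400,20,270],Rt(60,p[2]))
E
```

```text
cam in tool [  74.8821672    -0.99080213 -143.11659474] axis [-2.92385349e-01  2.72944555e-04  9.56300545e-01]
shift cm [-38.04 -47.41  -3.89] rot [-25.8 -19.2  71.9] rows>= 12.181714723632036
```

```bash
python3 -m creep '-9.5 -11.9 -1 -6.5 -4.8 18 6; -19 -23.7 -1.9 -13 -9.6 36 6; -28.5 -35.6 -2.9 -19 -14.4 54 6; -38 -47.4 -3.9 -25.8 -19.2 71.9 6; -38 -47.4 -3.9 -25.8 -19.2 71.9 6; -38 -47.4 -3.9 -25.8 -19.2 71.9 6; -38 -47.4 -3.9 -25.8 -19.2 71.9 6; -38 -47.4 -3.9 -25.8 -19.2 71.9 6; -38 -47.4 -3.9 -25.8 -19.2 71.9 6; -38 -47.4 -3.9 -25.8 -19.2 71.9 6; -38 -47.4 -3.9 -25.8 -19.2 71.9 6; -38 -47.4 -3.9 -25.8 -19.2 71.9 6; -38 -47.4 -3.9 -25.8 -19.2 71.9 6; -38 -47.4 -3.9 -25.8 -19.2 71.9 6; -38 -47.4 -3.9 -25.8 -19.2 71.9 6; -38 -47.4 -3.9 -25.8 -19.2 71.9 6' 20
python3 - <<'E'
from h import *
st()
p=np.load("p.npy")
def w(X):
    c,s=np.cos(p[2]),np.sin(p[2]);return [p[0]+c*X[0]-s*X[1],p[1]+s*X[0]+c*X[1],X[2]]
pts=[w(X) for X in[(-85,40,101),(-85,-40,101),(60,56,130),(60,-56,130),(-45,-56,130),(-45,56,130)]]
snap("wrist","w1.png",pts=pts)
snap("side","s1.png")
E
```

```text
time: 1.75
tool_pos: [441.8, 22.9, 273.0]
tcp_rot: [152.2, 0.1, 90.7]
ft_force: [0.6, -0.0, 0.1]
finger_gap: 59.8
{'time': np.float64(1.8), 'joint_pos': array([ -6.3, -51.1, 130. ,   3.3,  73.5,  -7.2]), 'tool_pos': array([441.8,  22.9, 273. ]), 'tcp_rot': array([1.522e+02, 1.000e-01, 9.070e+01]), 'ft_force': array([ 0.6, -0. ,  0.1]), 'wrist_torque': array([0. , 0.2, 0.1]), 'finger_gap': np.float64(59.8)}
```

View pics/w1.png

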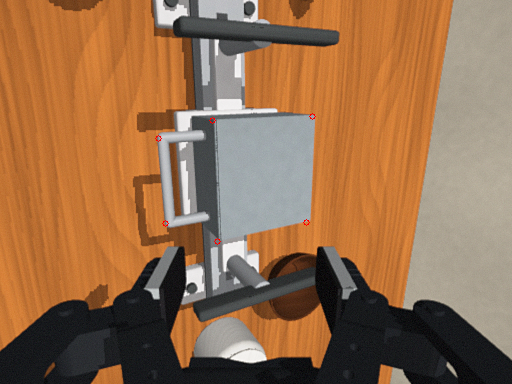

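View pics/s1.png

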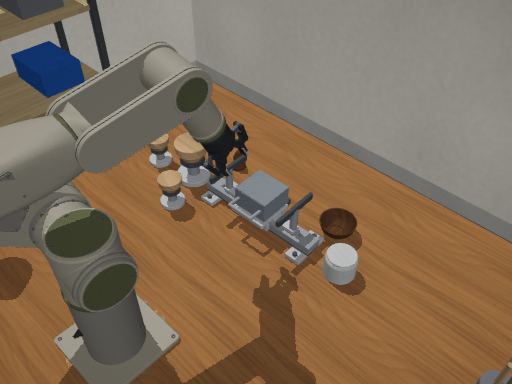

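The overlay fits the hood corners within 1–2 px, but the bar (about (168,180)) is some 5 px off the prediction. J2 also reached its lower limit, so I can't point the tool forward here. I'll use a nearly vertical grip with the jaws across the bar and let the bar roll in the pads. First I'll zoom in on the bar.

Run:
```python
from h import *
im=cv2.imread("pics/w1.png");cv2.imwrite("pics/w1c.png",cv2.resize(im[95:265,130:330],None,fx=3.5,fy=3.5,interpolation=2))
```

```text
(no output)
```

View pics/w1c.png

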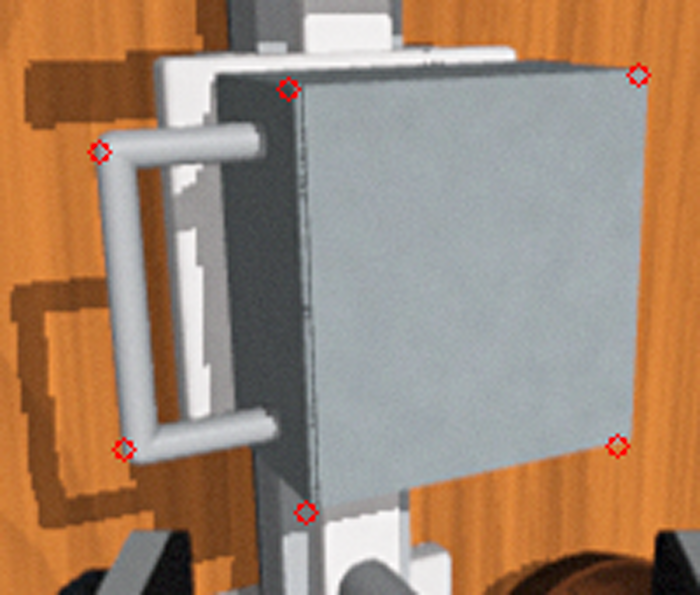

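```bash
cat > fit.py <<'E'
from h import *
from scipy.optimize import least_squares
C=imaging.camera_info("wrist")
O=[((116,145),(-85,40,101)),((143,445),(-85,-40,101)),((300,82),(-45,56,130)),((647,68),(60,56,130)),((634,441),(60,-56,130)),((314,510),(-45,-56,130))]
def w(p,X):
    c,s=np.cos(p[2]),np.sin(p[2]);return [p[0]+c*X[0]-s*X[1],p[1]+s*X[0]+c*X[1],X[2]]
def f(p): return np.concatenate([pj("wrist",w(p,X),C)-np.array([130+u/3.5,95+v/3.5]) for (u,v),X in O])
s=least_squares(f,[526,21,0.01],x_scale=[1,1,.01]);p=s.x
print(p,np.degrees(p[2]),f(p).reshape(-1,2).round(1));np.save("p2.npy",p)
for n,X in dict(knob=(0,0,103),handle=(-85,0,101),hinge=(60,0,66)).items(): print(n,np.round(w(p,X),1))
print(bp("wrist",163.1,137.9,101,C),bp("wrist",170.9,221,101,C))
E
python3 fit.py
```

```text
[5.30028823e+02 2.44306928e+01 2.56060368e-02] 1.4671178397358184 [[-0.5  0.9]
 [-1.1 -0.5]
 [ 0.8  0.6]
 [ 0.2  0.3]
 [-1.3 -0.7]
 [ 1.2 -1. ]]
knob [530.   24.4 103. ]
handle [445.1  22.3 101. ]
hinge [590.  26.  66.]
[444.36429022  61.72591365 101.        ] [447.16349474 -17.20861316 101.        ]
```

Run:
```python
from h import *
p=np.load("p2.npy")
R=Rt(80,p[2]);h=np.array([445.3,22.3,101])
delta(h+R.apply([0,0,11-80]),R)
```

```text
shift cm [-0.21 -5.6   8.81] rot [17.8  0.3 -0.5] rows>= 2.0890012553170867
```

```bash
python3 -m creep '0 -1 1 6 0 0 3; -0.1 -3 4 12 0 0 3; -0.2 -5.6 8.8 17.8 0.3 -0.5 3; -0.2 -5.6 8.8 17.8 0.3 -0.5 3; -0.2 -5.6 8.8 17.8 0.3 -0.5 3; -0.2 -5.6 8.8 17.8 0.3 -0.5 3; -0.2 -5.6 8.8 17.8 0.3 -0.5 3'
python3 - <<'E'
from h import *
st()
p=np.load("p2.npy")
R=Rt(80,p[2]);h=np.array([445.3,22.3,101])
delta(h+R.apply([0,0,11]),R)
snap("wrist","w2.png",pts=[h,h+[0,40,0],h-[0,40,0]])
E
```

```text
time: 2.55
tool_pos: [434.9, 22.5, 173.0]
tcp_rot: [169.5, 0.0, 91.5]
ft_force: [-0.8, 0.1, -0.9]
finger_gap: 29.9
{'time': np.float64(2.6), 'joint_pos': array([ -4.7, -29.3, 124.2,   1.2,  74.7,  -6.5]), 'tool_pos': array([434.9,  22.5, 173. ]), 'tcp_rot': array([169.5,   0. ,  91.5]), 'ft_force': array([-0.8,  0.1, -0.9]), 'wrist_torque': array([-0. ,  0.1, -0. ]), 'finger_gap': np.float64(29.9)}
shift cm [-0.04 -0.3   8.36] rot [0.5 0.  0.1] rows>= 1.673972399732899
```

View pics/w2.png

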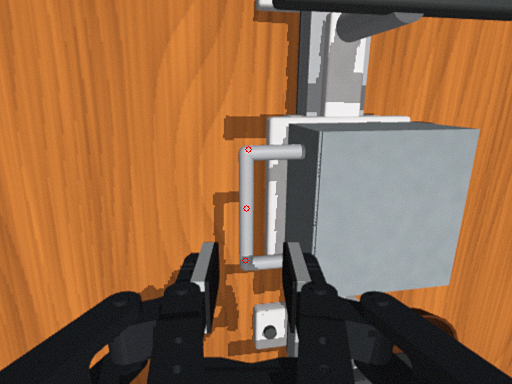

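The measured points sit on the bar at (247,150)–(246,262), centred between the pads. I'll go down and close.

```bash
python3 -m creep '0 -0.2 3 0 0 0 3; 0 -0.3 6 0 0 0 3; 0 -0.3 8.4 0.5 0 0 3; 0 -0.3 8.4 0.5 0 0 3; 0 -0.3 8.4 0.5 0 0 3; 0 -0.3 8.4 0.5 0 0 3; 0 -0.3 8.4 0.5 0 0 0.6; 0 -0.3 8.4 0.5 0 0 0.6; 0 -0.3 8.4 0.5 0 0 0.6; 0 -0.3 8.4 0.5 0 0 0.6; 0 -0.3 8.4 0.5 0 0 0.6; 0 -0.3 8.4 0.5 0 0 0.6' 30
python3 - <<'E'
from h import *
st();snap("wrist","w3.png");snap("side","s3.png",(140,100,370,290),3.4)
E
```

```text
time: 3.8
tool_pos: [446.9, 22.5, 91.2]
tcp_rot: [170.1, 0.0, 91.5]
ft_force: [-12.7, -0.9, 13.6]
finger_gap: 8.7
{'time': np.float64(3.8), 'joint_pos': array([ -4.5, -21.3, 127.2,   1.1,  64.1,  -6.4]), 'tool_pos': array([446.9,  22.5,  91.2]), 'tcp_rot': array([170.1,   0. ,  91.5]), 'ft_force': array([-12.7,  -0.9,  13.6]), 'wrist_torque': array([-0.1,  1.7, -0. ]), 'finger_gap': np.float64(8.7)}
```

View pics/w3.png

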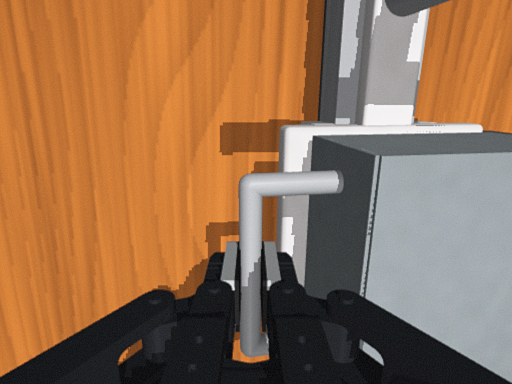

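View pics/s3.png

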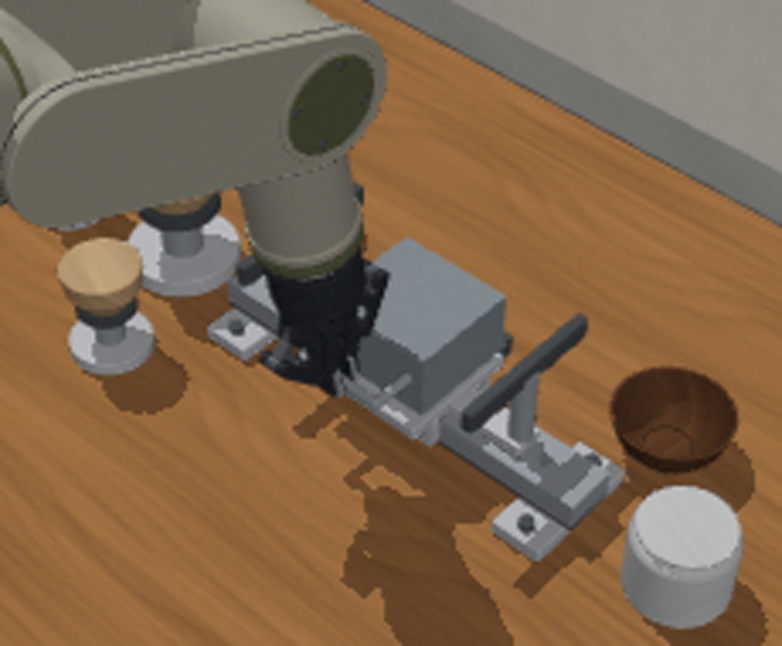

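The bar is held at the pad tips (gap 8.7 mm, bar at about (252,270)). Next I'll work out the opening arc.

```bash
cat > arc.py <<'E'
from h import *
import sys
p=np.load("p2.npy");yw=p[2];ex=np.array([np.cos(yw),np.sin(yw),0]);ez=np.array([0,0,1.])
def arc(th0,a0,ths,ratio):
    p0,R0,_=cur();Rr=Rt(a0,yw)
    ph=np.radians(166.43-th0);bar=p0-R0.apply([0,0,11]);H=bar-148.96*-0-149.16*(np.cos(ph)*ex+np.sin(ph)*ez)
    print("hinge",H.round(1))
    for t in ths:
        q=np.radians(166.43-t);b=H+149.16*(np.cos(q)*ex+np.sin(q)*ez);R1=R0*Ro.from_rotvec([-(t-th0)*ratio,0,0],degrees=True)
        R1=Rt(a0+(t-th0)*ratio,yw)
        tc=b+R1.apply([0,0,11]);d=R0.inv().apply(tc-p0)/10;v=(R0.inv()*R1).as_rotvec(degrees=True)
        print(t,d.round(2),v.round(1))
E
python3 - <<'E'
from arc import *
arc(0,80.0,range(0,49,4),.4)
E
```

```text
hinge [590.   26.1  67.1]
0 [ 0.  0. -0.] [-0.1  0.   0.1]
4 [-0.    0.42 -0.94] [1.5 0.  0.1]
8 [-0.    0.9  -1.85] [3.1 0.  0.1]
12 [-0.    1.45 -2.72] [4.7 0.  0. ]
16 [-0.    2.05 -3.55] [6.3 0.  0. ]
20 [-0.    2.71 -4.33] [7.9 0.  0. ]
24 [-0.01  3.42 -5.06] [9.5 0.  0. ]
28 [-0.01  4.18 -5.75] [11.1  0.   0. ]
32 [-0.01  4.99 -6.37] [12.7  0.   0. ]
36 [-0.01  5.84 -6.94] [14.3  0.   0. ]
40 [-0.01  6.72 -7.44] [15.9  0.   0. ]
44 [-0.01  7.64 -7.88] [17.5  0.   0. ]
48 [-0.01  8.59 -8.26] [19.1  0.   0. ]
```

```bash
python3 -m creep '0 0.42 -0.94 1.5 0 0 0.6; 0 0.9 -1.85 3 0 0 0.6; 0 1.45 -2.72 4.7 0 0 0.6; 0 2.05 -3.55 6.3 0 0 0.6; 0 2.71 -4.33 7.9 0 0 0.6; 0 3.4 -5.06 9.5 0 0 0.6; 0 3.4 -5.06 9.5 0 0 0.6'
python3 - <<'E'
from arc import *
st()
p0,R0,_=cur();b=p0-R0.apply([0,0,11])-np.array([590,26.1,67.1]);print(np.degrees(np.arctan2(b[2],-b@ex))-13.57,np.hypot(b[2],b@ex))
snap("wrist","w4.png")
E
```

```text
time: 4.6
tool_pos: [472.3, 23.1, 148.7]
tcp_rot: [179.6, 0.1, 91.5]
ft_force: [-8.1, -0.0, 5.3]
finger_gap: 8.2
{'time': np.float64(4.6), 'joint_pos': array([ -3.4,  -9.9, 111.1,  -0. ,  78.4,  -4.9]), 'tool_pos': array([472.3,  23.1, 148.7]), 'tcp_rot': array([1.796e+02, 1.000e-01, 9.150e+01]), 'ft_force': array([-8.1, -0. ,  5.3]), 'wrist_torque': array([-0.2,  1.4,  0.1]), 'finger_gap': np.float64(8.2)}
24.588753065943173 149.83951988027547
```

View pics/w4.png

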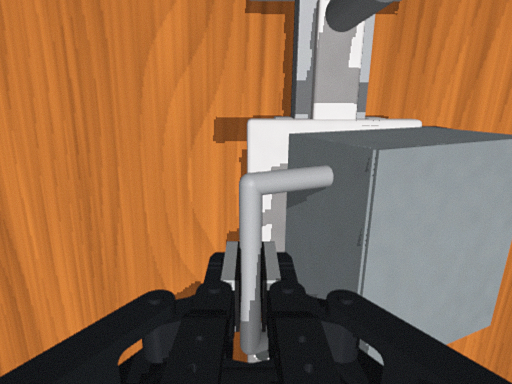

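The bar is still between the pads, and the hood has risen to about 24° with small forces. Continuing.

Run:
```python
from arc import *
arc(24.5,89.6,[28,32,36,40,44,48,52,56,60,64,68,72,76,80,84],.35)
```

```text
hinge [589.   26.1  66.9]
28 [-0.    0.56 -0.7 ] [1.2 0.1 0.1]
32 [-0.    1.26 -1.45] [2.6 0.1 0.1]
36 [-0.    2.01 -2.14] [4.  0.1 0.1]
40 [-0.    2.8  -2.79] [5.4 0.1 0.1]
44 [-0.01  3.64 -3.37] [6.8 0.1 0.1]
48 [-0.01  4.51 -3.9 ] [8.2 0.1 0.1]
52 [-0.01  5.42 -4.36] [9.6 0.1 0.1]
56 [-0.01  6.36 -4.76] [11.   0.1  0. ]
60 [-0.01  7.32 -5.08] [12.4  0.1  0. ]
64 [-0.01  8.31 -5.34] [13.8  0.1  0. ]
68 [-0.01  9.31 -5.53] [15.2  0.1  0. ]
72 [-1.000e-02  1.031e+01 -5.650e+00] [16.6  0.1  0. ]
76 [-0.02 11.33 -5.69] [18.   0.1  0. ]
80 [-0.02 12.34 -5.67] [19.4  0.1  0. ]
84 [-0.02 13.35 -5.57] [20.8  0.1  0. ]
```

```bash
python3 -m creep '0 0.56 -0.7 1.2 0 0 0.6; 0 1.26 -1.45 2.6 0 0 0.6; 0 2.01 -2.14 4 0 0 0.6; 0 2.8 -2.79 5.4 0 0 0.6; 0 3.64 -3.37 6.8 0 0 0.6; 0 4.51 -3.9 8.2 0 0 0.6; 0 5.42 -4.36 9.6 0 0 0.6; 0 6.36 -4.76 11 0 0 0.6; 0 7.32 -5.08 12.4 0 0 0.6; 0 8.31 -5.34 13.8 0 0 0.6; 0 9.31 -5.53 15.2 0 0 0.6; 0 10.31 -5.65 16.6 0 0 0.6; 0 11.33 -5.69 18 0 0 0.6; 0 11.33 -5.69 18 0 0 0.6'
python3 - <<'E'
from arc import *
st()
p0,R0,_=cur();b=p0-R0.apply([0,0,11])-np.array([589,26.1,66.9]);print(np.degrees(np.arctan2(b[2],-b@ex))-13.57,np.hypot(b[2],b@ex))
snap("wrist","w5.png");snap("side","s5.png",(140,60,370,250),3.4)
E
```

```text
time: 6.05
tool_pos: [586.0, 25.9, 207.0]
tcp_rot: [-162.5, 0.1, 91.5]
ft_force: [-0.6, -2.1, 7.4]
finger_gap: 8.6
{'time': np.float64(6.0), 'joint_pos': array([ -1.8,  23.5,  70.7,  -1.1, 103.3,  -3.4]), 'tool_pos': array([586. ,  25.9, 207. ]), 'tcp_rot': array([-1.625e+02,  1.000e-01,  9.150e+01]), 'ft_force': array([-0.6, -2.1,  7.4]), 'wrist_torque': array([-0.2,  0.4,  0. ]), 'finger_gap': np.float64(8.6)}
76.5347086921011 150.60648828136485
```

View pics/w5.png

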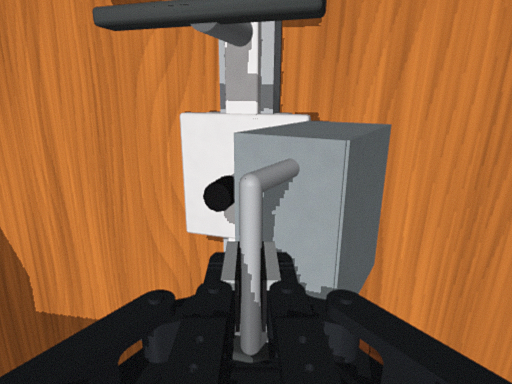

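View pics/s5.png

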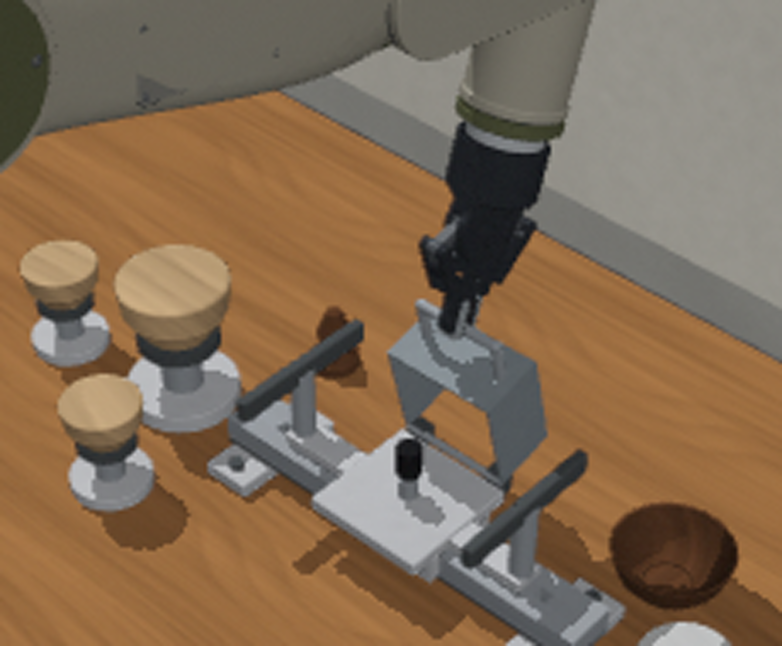

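The hood is at about 76°, past the balance point, and the black knob shows at wrist (218,195). I'll let go and back off upward.

```bash
python3 -m creep '0 0.3 0 0 0 0 3; 0 0.5 0 0 0 0 3; 0 0.5 -1.5 0 0 0 3; 0 0.5 -4 0 0 0 3; 0 0.5 -7 0 0 0 3; 0 0.5 -10 0 0 0 3;0 0.5 -10 0 0 0 3;0 0.5 -10 0 0 0 3'
python3 - <<'E'
from arc import *
st()
snap("wrist","w6.png");snap("side","s6.png",(140,60,370,250),3.4)
E
```

```text
time: 6.95
tool_pos: [620.8, 26.9, 301.3]
tcp_rot: [-162.7, 0.1, 91.5]
ft_force: [-0.1, 0.4, -0.9]
finger_gap: 30.1
{'time': np.float64(7.0), 'joint_pos': array([ -1.6,  27.7,  55.5,  -1.1, 114.1,  -3.4]), 'tool_pos': array([620.8,  26.9, 301.3]), 'tcp_rot': array([-1.627e+02,  1.000e-01,  9.150e+01]), 'ft_force': array([-0.1,  0.4, -0.9]), 'wrist_torque': array([ 0. , -0.2, -0. ]), 'finger_gap': np.float64(30.1)}
```

View pics/s6.png

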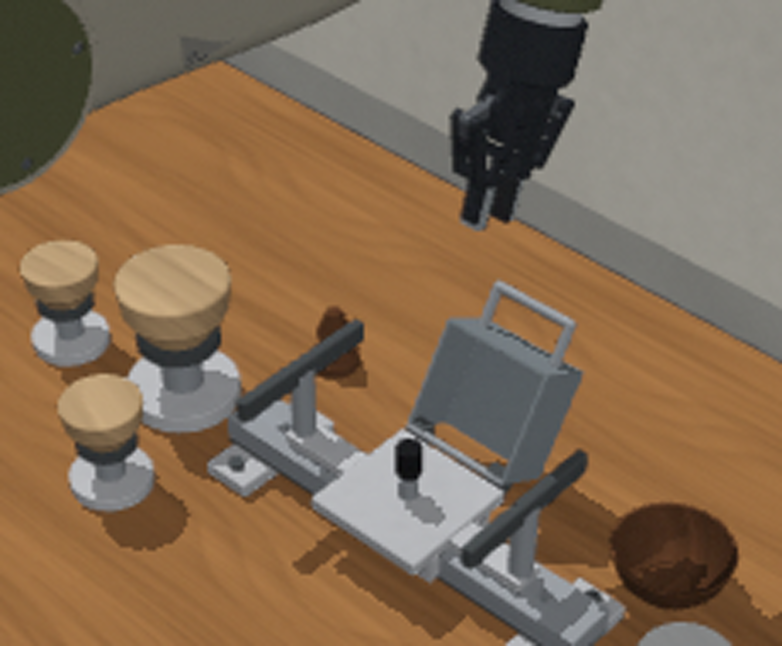

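Run:
```python
from arc import *
R=Rt(90,p[2]);R1=R*Ro.from_rotvec([0,0,-90],degrees=True);R2=R*Ro.from_rotvec([0,0,90],degrees=True)
for q in(R1,R2): print(q.as_euler("xyz",degrees=True).round(1));delta([530,24.4,200],q)
```

```text
[-180.     0.  -178.5]
shift cm [-1.000e-02 -5.550e+00  1.219e+01] rot [-13.9 -13.7 -89.2] rows>= 10.629149530380001
[180.    0.    1.5]
shift cm [-1.000e-02 -5.550e+00  1.219e+01] rot [-13.7  13.9  89.3] rows>= 10.636773372472355
```

```bash
python3 -m creep '0 -1 1 -1.4 -1.4 -8 6; 0 -3 4 -2.8 -2.7 -17 6; 0 -5 8 -4 -4 -26 6; 0 -5.5 12.2 -5.5 -5.4 -35 6; 0 -5.5 12.2 -7 -6.8 -43 6; 0 -5.5 12.2 -8.2 -8 -52 6; 0 -5.5 12.2 -9.5 -9.4 -60 6; 0 -5.5 12.2 -11 -10.8 -69 6; 0 -5.5 12.2 -12.3 -12.1 -78 6; 0 -5.5 12.2 -13.9 -13.7 -86 6; 0 -5.5 12.2 -13.9 -13.7 -89 6; 0 -5.5 12.2 -13.9 -13.7 -89.2 6; 0 -5.5 12.2 -13.9 -13.7 -89.2 6; 0 -5.5 12.2 -13.9 -13.7 -89.2 6'
python3 - <<'E'
from arc import *
st()
snap("wrist","w7.png",pts=[[530,24.4,118],[530,24.4,88]]);snap("side","s7.png",(140,60,370,250),3.4)
E
```

```text
time: 8.45
tool_pos: [530.1, 24.6, 199.1]
tcp_rot: [180.0, -0.1, -178.7]
ft_force: [-0.7, -0.5, 0.1]
finger_gap: 59.8
{'time': np.float64(8.4), 'joint_pos': array([ -2.9,  -2.3,  98.7,   0. ,  83.6, -94.2]), 'tool_pos': array([530.1,  24.6, 199.1]), 'tcp_rot': array([ 1.800e+02, -1.000e-01, -1.787e+02]), 'ft_force': array([-0.7, -0.5,  0.1]), 'wrist_torque': array([ 0., -0., -0.]), 'finger_gap': np.float64(59.8)}
```

View pics/w7.png

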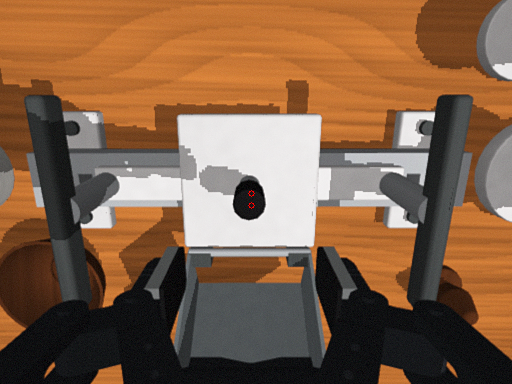

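View pics/s7.png

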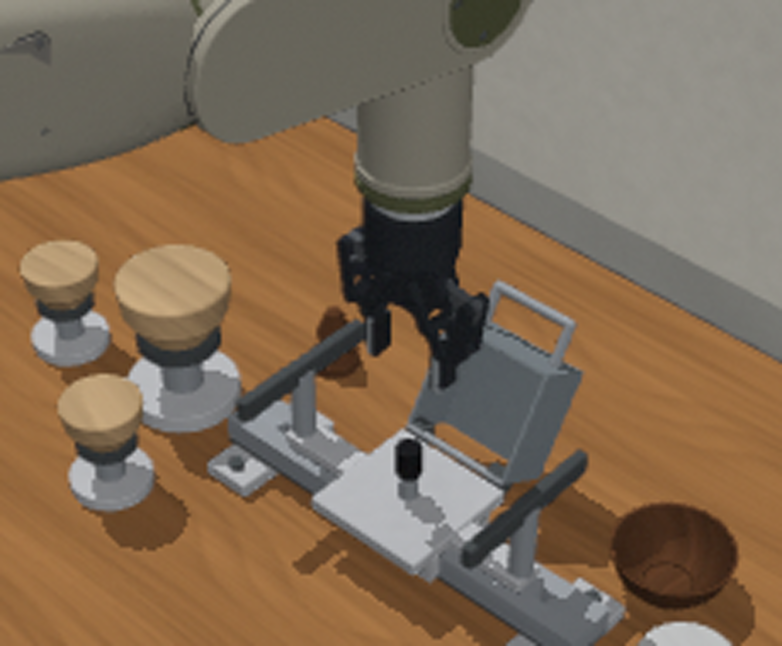

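The hood rests against its stop (handle pixels unchanged between the two side pictures), and the knob at wrist (249,200) matches the predicted axis within about 1 mm. Going down to grip.

```bash
python3 -m creep '0 -0.05 4 0 0 0 6; 0 -0.05 8 0 0 0 6; 0 -0.05 11.5 0 0 0 6; 0 -0.05 11.5 0 0 0 6; 0 -0.05 11.5 0 0 0 6; 0 -0.05 11.5 0 0 0 2; 0 -0.05 11.5 0 0 0 2; 0 -0.05 11.5 0 0 0 2; 0 -0.05 11.5 0 0 0 2; 0 -0.05 11.5 0 0 0 2; 0 -0.05 11.5 0 0 0 2; 0 -0.05 11.5 0 0 0 2' 50
python3 - <<'E'
from arc import *
st()
snap("wrist","w8.png")
E
```

```text
time: 9.75
tool_pos: [532.2, 24.1, 87.0]
tcp_rot: [180.0, 0.2, -178.6]
ft_force: [-1.6, -0.6, 6.8]
finger_gap: 22.6
{'time': np.float64(9.8), 'joint_pos': array([ -2.9,   3.7, 104.9,   0. ,  71.2, -94.4]), 'tool_pos': array([532.2,  24.1,  87. ]), 'tcp_rot': array([ 180. ,    0.2, -178.6]), 'ft_force': array([-1.6, -0.6,  6.8]), 'wrist_torque': array([-0.1,  0.2,  0. ]), 'finger_gap': np.float64(22.6)}
```

View pics/w8.png

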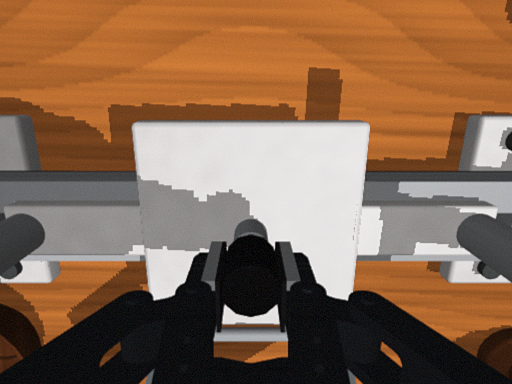

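Gripped (gap 22.6 mm, about the knob's width; knob at (250,270)). Pulling the plunger up.

```bash
python3 -m creep '0 0 -0.5 0 0 0 2; 0 0 -1 0 0 0 2; 0 0 -1.4 0 0 0 2; 0 0 -1.8 0 0 0 2; 0 0 -1.8 0 0 0 2; 0 0 -1.8 0 0 0 2; 0 0 -1.8 0 0 0 2' 60
python3 - <<'E'
from arc import *
st()
snap("wrist","w9.png")
snap("side","s9.png",(140,60,370,250),3.4)
E
```

```text
time: 10.5
tool_pos: [532.0, 24.1, 104.8]
tcp_rot: [180.0, 0.2, -178.6]
ft_force: [2.8, -0.7, -7.1]
finger_gap: 22.3
{'time': np.float64(10.5), 'joint_pos': array([ -2.9,   2.5, 104.1,   0. ,  73.2, -94.4]), 'tool_pos': array([532. ,  24.1, 104.8]), 'tcp_rot': array([ 180. ,    0.2, -178.6]), 'ft_force': array([ 2.8, -0.7, -7.1]), 'wrist_torque': array([-0. , -0.4, -0. ]), 'finger_gap': np.float64(22.3)}
```

View pics/w9.png

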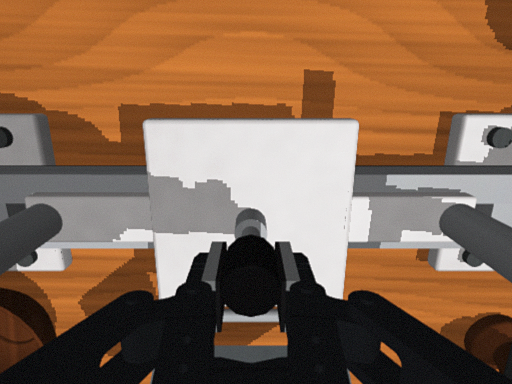

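View pics/s9.png

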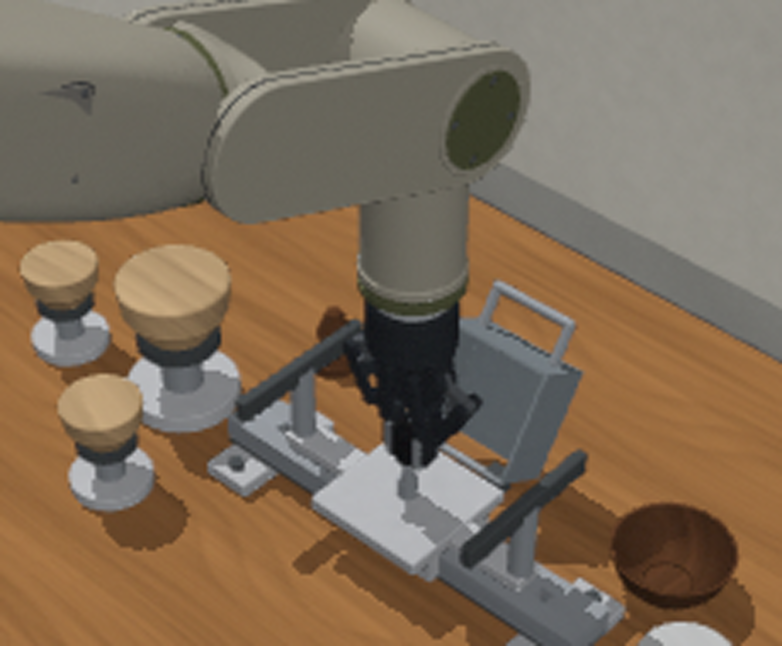

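The plunger is up about 18 mm (−7 N matches the spring) and the hood is still open. Sliding 50 mm along tool +y, the rail's +y.

```bash
python3 -m creep '0 0.6 0 0 0 0 2; 0 1.4 0 0 0 0 2; 0 2.2 0 0 0 0 2; 0 3 0 0 0 0 2; 0 3.8 0 0 0 0 2; 0 4.5 0 0 0 0 2; 0 5 0 0 0 0 2; 0 5 0 0 0 0 2; 0 5 0 0 0 0 2; 0 5 0 0 0 0 2'
python3 - <<'E'
from arc import *
st()
snap("wrist","w10.png")
snap("side","s10.png",(140,60,370,250),3.4)
E
```

```text
time: 11.6
tool_pos: [530.8, 74.7, 104.8]
tcp_rot: [179.9, 0.2, -178.6]
ft_force: [2.2, 3.5, -7.3]
finger_gap: 22.1
{'time': np.float64(11.6), 'joint_pos': array([ 2.500e+00,  3.000e+00,  1.036e+02,  1.000e-01,  7.320e+01,
       -8.900e+01]), 'tool_pos': array([530.8,  74.7, 104.8]), 'tcp_rot': array([ 179.9,    0.2, -178.6]), 'ft_force': array([ 2.2,  3.5, -7.3]), 'wrist_torque': array([ 0.4, -0.4, -0. ]), 'finger_gap': np.float64(22.1)}
```

View pics/w10.png

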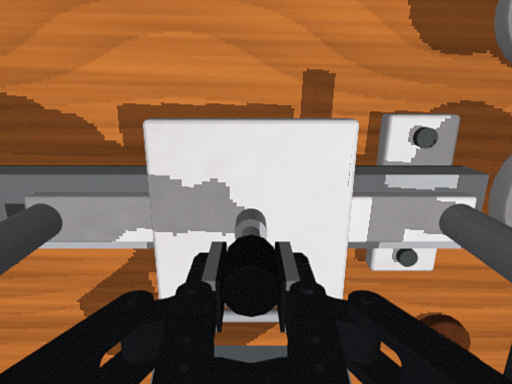

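View pics/s10.png

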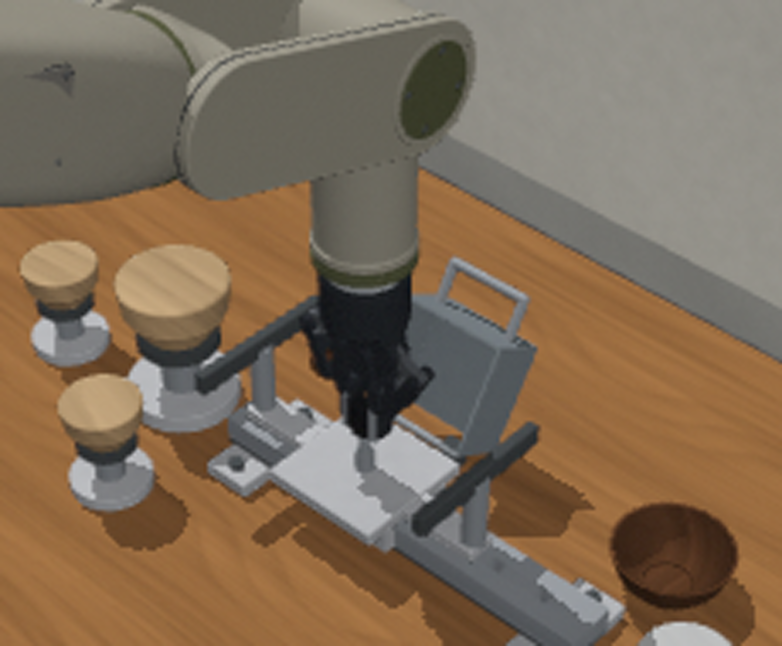

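The saddle moved 50.6 mm and the hood stayed open. Trimming back 0.5 mm and lowering the pin.

```bash
python3 -m creep '0 -0.05 0 0 0 0 2; 0 -0.05 0.5 0 0 0 2; 0 -0.05 0.9 0 0 0 2; 0 -0.05 1.3 0 0 0 2; 0 -0.05 1.7 0 0 0 2; 0 -0.05 2 0 0 0 2; 0 -0.05 2 0 0 0 2; 0 -0.05 2 0 0 0 2; 0 -0.05 2 0 0 0 2; 0 -0.05 2 0 0 0 2'
python3 - <<'E'
from arc import *
st()
snap("wrist","w11.png")
snap("side","s11.png",(140,60,370,250),3.4)
E
```

```text
time: 12.7
tool_pos: [531.2, 73.8, 87.0]
tcp_rot: [180.0, 0.2, -178.6]
ft_force: [-9.2, 2.1, 14.2]
finger_gap: 22.1
{'time': np.float64(12.7), 'joint_pos': array([  2.4,   4.2, 104.3,   0. ,  71.2, -89. ]), 'tool_pos': array([531.2,  73.8,  87. ]), 'tcp_rot': array([ 180. ,    0.2, -178.6]), 'ft_force': array([-9.2,  2.1, 14.2]), 'wrist_torque': array([0.2, 1.5, 0.1]), 'finger_gap': np.float64(22.1)}
```

View pics/w11.png

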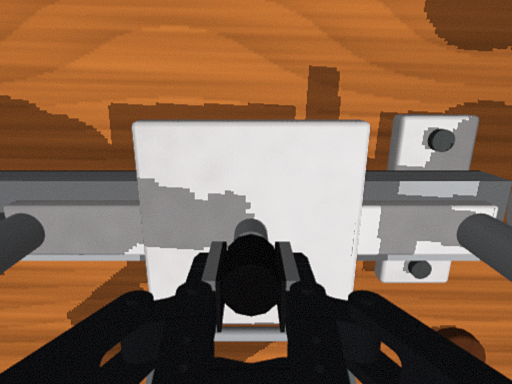

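View pics/s11.png

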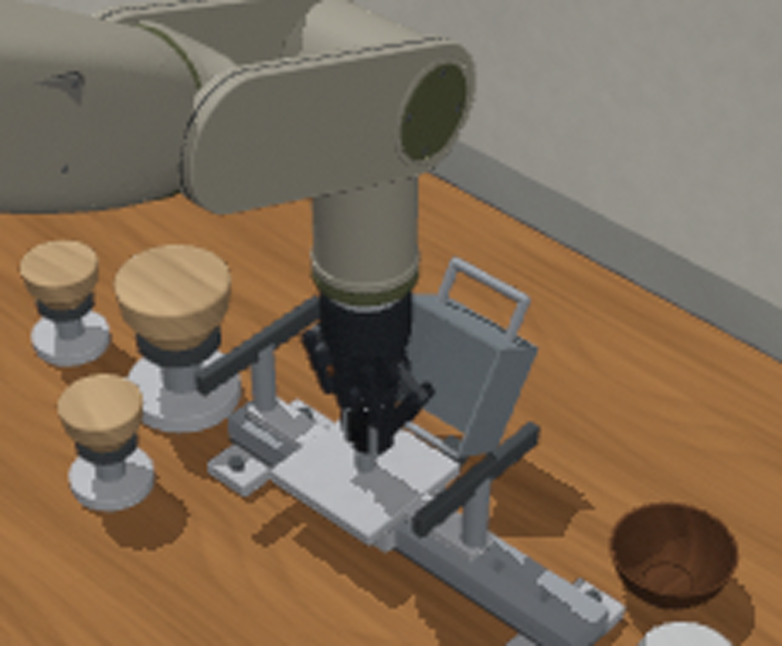

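The TCP height is back at 87.0 mm, as when the pin was home before, with 14 N of upward reaction. The saddle plate looks the same size as at the first grip (columns 133–369). The net shift is 49.7 mm, and the hood leans back on its stop. Handing in.

```bash
python3 -c "
from bench import r
r.hand_in()
from h import *
st()"
```

```text
the job is handed in; nothing more can be done
the job is handed in; nothing more can be done
```

The saddle is one hole nearer the largest blank (rail +y), with the pin home, the hood open on its stop and the gripper still on the plunger knob. I handed the job in at 12.8 s; no verdict is reported.

- **Hood:** I lifted it by its handle to about 76° and let go. It fell back and stayed put in the side pictures, which is how I judged it to be on its stop; I did not measure its angle.
- **Plunger and slide:** I pulled the knob up about 18 mm (7 N, matching the spring), slid the saddle along the rail and let the pin down.
- **Last checks:**
  - Net shift was 49.7 mm from the tool's readings, within the 4 mm allowed.
  - Tool height was back at 87.0 mm, the same as with the pin home before, with 14 N of upward reaction.
  - The finger gap was 22.1 mm on the knob at 60 N grip.
- **Bystanders:** I didn't touch the tin, bowl or finial. The last side picture shows the bowl in place and part of the tin, but the finial is hidden there.
- **Disagreements:**
  - The first camera fit was about 4 mm off the wrist camera's, so I used the wrist measurement.
  - My first approach reached joint 2's lower limit without passing it, so I switched to a near-vertical grip on the handle.
  - The knob read 22–22.6 mm between the fingers instead of 24 mm.

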